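# Try the valve's slide, then hold its cover over the threaded holes

## Robot

A 6-joint arm with a two-finger parallel gripper is mounted at the origin on a cart in front of the work surface, level with it; the furniture and walls round the work are solid. World frame = base frame: x ahead of the robot, y to its left, z up, the work surface at z = 0. Lengths are in m, angles in rad, forces in N, time in s.
With the tool pointing down it reaches from about 0.25 to 0.8 m from the base axis. Payload 8.5 kg.
Tool frame: the origin (TCP) lies midway between the tips of the shut fingers; the grasp point (between the pads) lies 19 mm behind it; z points along the fingers, y is the line along which they close (so a half turn about z gives the same grasp; the last joint's range is limited). The gripper opens to 85 mm and grips with 20 to 120 N. Pads are 22 mm wide; open, the fingers measure 114 mm over their backs; the gripper's body (76 mm by 85 mm) begins 54 mm behind the grasp point. The pads swing forward as they close: fully open they stand 13 mm farther back than shut.
Start: joints at [0, 0.238, -0.013, 1.319, 0, 1.571], TCP at [0.525, -0, 0.231] pointing down, gripper open.
Joint ranges: [-2.66, 2.66], [-1.03, 1.9], [-1.14, 1.46], [-1.82, 2.27], [-1.45, 1.34], [-3.14, 3.14]. Speed limits (rad/s): [2.22, 2.22, 2.79, 3.14, 3.14, 3.14].

## Interface

Orientations are given as a unit quaternion [w, x, y, z].
In Python, from station import status, viewer, arm gives the robot as it stands. The module is installed in compiled form; this text tells all that it offers.
- The arm moves only by the tool jog_arm, never from a script. Its argument "rows" is a list of rows, each an object of numbers: "dx", "dy", "dz": the shift along the tool's x, y, z in mm; "wx", "wy", "wz": the turn, a rotation vector about the tool's x, y, z in rad; "claw": the finger opening in mm, from 0 to 85.4. A call has 1 to 8 rows; each row is the pose to reach, as a shift and turn from the pose commanded when the call began, along the tool's axes at that moment; what a row does not reach only later rows make up. A row lasts 1/8 s, in which the tool goes at most 62.5 mm and 10.7 degrees, less where a joint would pass 70% of its speed; a pose out of reach is approached as far as the arm can. A call with a gripper value outside its range is refused whole. The fingers move at their own pace and stop on an object; "squeeze" is the grip in N (left out, the last holds). Time passes only in rows, so rows that repeat a pose let the fingers close. It gives the time, the measured TCP pose, the force, the opening and the grip force at its end, in the units of the state.
- status.sense(): the state, without advancing time (a new reading comes with each control period).
- viewer.camera(name): name is "scene" or "side" or "wrist"; returns a dict with "image" (420x560x3 uint8, red, green, blue), "range_z" (420x560 float32, m along the optical axis (not along the pixel's ray), 0 where there is no reading), "vfov" (degrees; the focal length in pixels is half the picture's height over the tangent of half this angle, whatever the lens; pixels are square), "cx", "cy" (the principal point, pixels), "distortion" ([k1, k2, p1, p2, k3] as OpenCV has them; the pictures are not rectified), "world_to_cam" (4x4, takes a point from world to camera coordinates); the wrist camera has in their place "T_tool_cam" (4x4, takes a point from camera to tool coordinates, whose origin is the TCP and whose axes are the flange's). Camera axes: x right, y down, z forward; pixel columns grow to the right and rows downward; lengths in m; the calibration is good to about 2 mm. A picture is of the moment at which its call begins: read the wrist's pose just before it.
- arm.finish_job(): hands the job in; it is judged then, once.
The state is a dict: "time": time; "joints": joint angles; "joint_velocities": joint speeds; "joint_efforts": joint torques, N m; "tcp_pos": TCP position; "eef_rot": TCP orientation; "force": force on the tool from outside, world axes, zero at the start; "wrist_torque": the same for the moment, N m; "gripper_width": finger opening in m; "grasp_force": force on a finger pad.
Only numpy, scipy, OpenCV 4.12 (cv2) and the standard library are available. Lean on these libraries where they do the work, as an engineer would, in place of code of your own. Each camera call takes 0.05 s, during which the arm holds its last target. There are 200 camera calls.

## Task

Before the slide valve on the bench is closed up, try its slide: pull the knob all the way out to its stop, then push it fully home again. Then pick up the four-hole cover plate by its rib and hold it level, hovering about 2 cm above the top of the valve body with its four holes in line with the four threaded holes, so that the screws can be started; never let the plate touch the valve. The program finishes while still holding the plate there, and the other plate, the tools and the parts stay where they are.

Things in the scene. Friction and masses are not known exactly. Their poses are not given: they have to be found in the camera images.
- valve: Slide valve, fixed to the bench: bare-metal block 120 (x) x 90 (y) x 65 (z) mm, open in the middle of its top, with hose ports and bolted feet on the +y and -y sides (132 mm wide over the feet, which with their bolts are 13 mm high; 118 mm over the ports, which reach 47 mm up). Origin: centre of its underside, on the bench; z up. Its -x face carries the slide knob.
- valve_top (a point): Centre of the valve's top face (65 mm above the bench), axes as the valve's. Four threaded holes, 8 mm in diameter, open in this face at x = +-47 mm, y = +-33 mm from here.
- thread_a (a point): Mouth of the threaded hole at x = +47, y = +33 mm from valve_top.
- thread_b (a point): Mouth of the threaded hole at x = -47, y = -33 mm from valve_top.
- knob (a joint): Travel of the slide knob in m: 0 fully home, 0.030 fully out at its stop. It moves straight out along the valve's -x, level. A ball detent clicks at each end: it takes about 6 N to pull out of either end position and over the click at 3.5 and 26.5 mm, about 1 N between; past a click the knob runs on to its end by itself if it is let free. It starts home.
- knob_head (a point): Centre of the black round knob head: a cylinder 26 mm in diameter and 24 mm long, its axis level along the valve's x, 40 mm above the bench; 35 mm in front of the valve's -x face when home (on a 10 mm rod, 23 mm of room between head and face, of which a 24 mm collar takes 6). It moves with the knob.
- cover: Loose cover plate (the larger of the two plates, with four holes), bare metal, 120 (x) x 90 (y) x 6 (z) mm, about 0.25 kg; lies flat on the bench. Upright on the middle of its top stands a grip rib, 50 mm long (along x), 14 mm thick (along y), from 6 to 34 mm above the underside. Through holes of 12 mm at x = +-47, y = +-33 mm, the same pattern as the valve's threaded holes; either way round fits. Origin: centre of the underside.
- cover_mid (a point): Half-way up the cover plate's height: in the rib, 17 mm above the plate's underside (17 mm below the rib's top), on the plate's centre line, axes as the plate's.
- hole_a (a point): Centre, on the underside, of the cover's hole at x = +47, y = +33 mm.
- hole_b (a point): Centre, on the underside, of the cover's hole at x = -47, y = -33 mm.
- small_plate: Bystander: another loose plate, 90 x 70 x 6 mm with only two holes and the same kind of rib. Not the valve's cover. Origin: centre of the underside. It and the cover lie one to the left and one to the right of the valve, either way.
- parts_tin: Bystander: round tin of screws, 75 mm wide, 22 mm high, between robot and valve.
- driver_red: Bystander: red screwdriver, 178 mm long, 26 mm thick, lying between robot and valve.
- gland3: Bystander: light grey plastic cable gland, 30 x 18 x 20 mm.
Things that resemble listed ones, but are neither listed nor needed, are in the scene too. Leave any orange look-alike of the cover alone.

How it is judged:
By the outcome, as a careful person would: the job done as asked, in the order asked, and still so for the second after the job is handed in, while the arm keeps its last pose, push and grip.
It also fails if it takes over 51 s, if anything falls off the work surface, if the arm or the gripper's body presses on something with over 40 N, if the wrist force passes 120 N, or if a joint passes its speed limit or range.

## Working session

There is one attempt and no reset: what is moved stays moved. The work goes in short steps, Python scripts to look and compute and a tool call to move; the robot and the scene stay as the last step left them, time stands still between calls to the robot, and variables do not carry over. Pictures are saved under pics/ and viewed, at most 10 in all, crops included, and the job is handed in when it is done.

Besides the shell and the picture viewer there is one more tool, called after "Request:" as name(argument=value, ...) on one line, values as JSON. jog_arm: Moves the arm, as the interface text tells. Its arguments: {"type":"object","properties":{"rows":{"type":"array"},"squeeze":{"type":"number"}},"required":["rows"]}

```bash
mkdir -p pics; cat > h.py <<'E'
import numpy as np, cv2, pickle
from station import status, viewer, arm
from scipy.spatial.transform import Rotation as R
def tool():
    s=status.sense(); q=s["eef_rot"]; T=np.eye(4); T[:3,:3]=R.from_quat([q[1],q[2],q[3],q[0]]).as_matrix(); T[:3,3]=s["tcp_pos"]; return T
def snap(name,fn=None):
    T=tool(); c=viewer.camera(name); c=dict(c)
    c["c2w"]=T@np.array(c["T_tool_cam"]) if name=="wrist" else np.linalg.inv(np.array(c["world_to_cam"]))
    f=c["image"].shape[0]/2/np.tan(np.radians(c["vfov"])/2); c["K"]=np.array([[f,0,c["cx"]],[0,f,c["cy"]],[0,0,1]])
    if fn: cv2.imwrite("pics/"+fn+".png",c["image"][:,:,::-1]); pickle.dump(c,open(fn+".pkl","wb"))
    return c
def ray(c,px):
    u=cv2.undistortPoints(np.array(px,float).reshape(-1,1,2),c["K"],np.array(c["distortion"],float)).reshape(-1,2)
    d=np.c_[u,np.ones(len(u))]; return c["c2w"][:3,3], d@c["c2w"][:3,:3].T
def onz(c,px,z):
    o,d=ray(c,px); return o+d*((z-o[2])/d[:,2])[:,None]
def bydepth(c,px):
    o,d=ray(c,px); p=np.array(px,int).reshape(-1,2); return o+d*c["range_z"][p[:,1],p[:,0]][:,None]
def proj(c,P):
    w=np.linalg.inv(c["c2w"]); return cv2.projectPoints(np.array(P,float).reshape(-1,3),cv2.Rodrigues(w[:3,:3])[0],w[:3,3],c["K"],np.array(c["distortion"],float))[0].reshape(-1,2)
E
python3 - <<'E'
from h import *
print(status.sense()); print(tool().round(3))
a=snap("scene","s0");b=snap("side","d0");w=snap("wrist","w0")
for c in(a,b,w): print(c["c2w"].round(3),c["vfov"],c["distortion"])
E
```

```text
{'time': 0.0, 'joints': array([-3.52096271e-05,  2.38784517e-01, -1.42401857e-02,  1.31915113e+00,
       -2.38122319e-05,  1.57078779e+00]), 'joint_velocities': array([ 0.00324889,  0.0016703 , -0.00182554,  0.00088273, -0.00153024,
       -0.00155835]), 'joint_efforts': array([ 1.29771975e-03, -5.38790166e+01,  3.46437156e+01,  1.83730113e-02,
        1.69192181e-04,  6.54446694e-05]), 'tcp_pos': array([ 5.24613294e-01, -2.57770313e-05,  2.30681111e-01]), 'eef_rot': array([-4.79321685e-04,  7.07116036e-01,  7.07097190e-01, -4.96138133e-04]), 'force': array([-0.40867801, -0.38667873, -0.47698159]), 'wrist_torque': array([0.01596425, 0.0202204 , 0.00047572]), 'grasp_force': 0.0, 'gripper_width': 0.0854749286170692}
[[ 0.     1.    -0.001  0.525]
 [ 1.    -0.    -0.    -0.   ]
 [-0.    -0.001 -1.     0.231]
 [ 0.     0.     0.     1.   ]]
[[-0.886 -0.321  0.335  0.145]
 [-0.464  0.597 -0.654  0.787]
 [ 0.01  -0.735 -0.678  0.85 ]
 [ 0.     0.     0.     1.   ]] 50.50710319943017 [0.03645794 0.         0.         0.         0.        ]
[[ 0.99  -0.1    0.104  0.355]
 [-0.144 -0.639  0.756 -0.999]
 [-0.009 -0.763 -0.646  0.949]
 [ 0.     0.     0.     1.   ]] 44.68700534400635 [-0.12156554  0.          0.          0.          0.        ]
[[ 1.     0.    -0.     0.525]
 [-0.    -0.954 -0.299  0.075]
 [-0.     0.299 -0.954  0.374]
 [ 0.     0.     0.     1.   ]] 62.89472558401493 [-0.05438307  0.          0.          0.          0.        ]
```

View pics/s0.png

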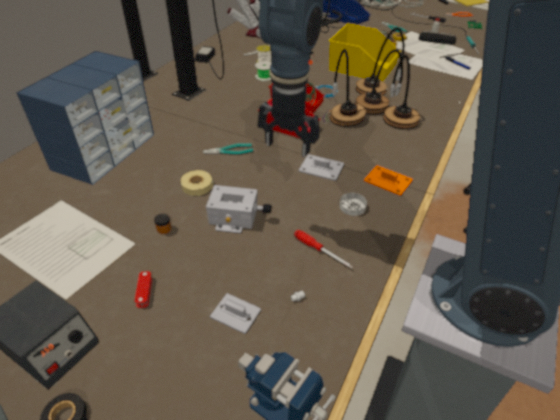

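View pics/d0.png

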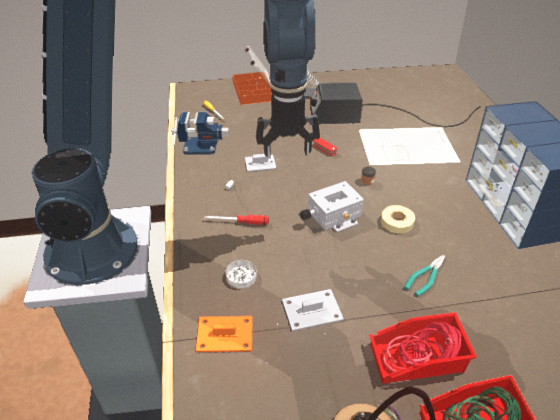

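View pics/w0.png

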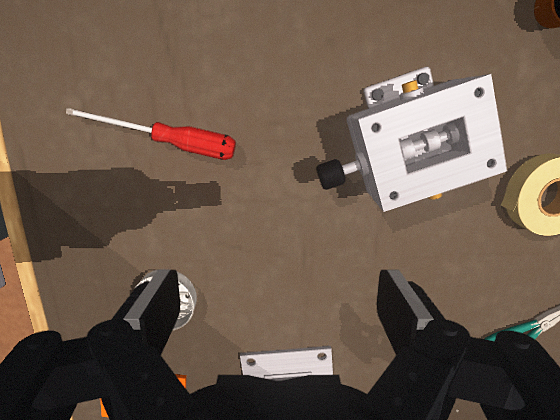

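Scene: the valve is at scene (232,206) / wrist (430,145), with the knob at wrist (330,175). Cover candidates are:
- the silver plate at side (312,309) / scene (321,167), larger
- the silver plate at side (260,162) / scene (236,312), smaller
- the orange plate at side (225,333), a decoy to leave alone

I'll measure the holes and crop the choice.

```bash
python3 - <<'E'
from h import *
L=lambda n:pickle.load(open(n+".pkl","rb"))
w,d,s=L("w0"),L("d0"),L("s0")
def holes(c,px,r=9):
    g=cv2.cvtColor(c["image"],cv2.COLOR_RGB2GRAY).astype(float);o=[]
    for x,y in px:
        p=g[y-r:y+r+1,x-r:x+r+1]; m=np.clip(120-p,0,None); yy,xx=np.mgrid[-r:r+1,-r:r+1]
        o.append((x+(m*xx).sum()/m.sum(),y+(m*yy).sum()/m.sum()))
    return o
px=holes(w,[(376,128),(478,92),(491,163),(394,196)]);P=onz(w,px,.065);print(np.round(px,1));print(P.round(4),P.mean(0))
for a,b in((0,1),(3,2),(0,3),(1,2)): v=P[b]-P[a];print(np.linalg.norm(v),np.degrees(np.arctan2(v[1],v[0])))
k=onz(w,[(330,175)],.053);print("knob",k)
def plate(c,x0,y0,x1,y1,z=.006):
    h=cv2.cvtColor(c["image"],cv2.COLOR_RGB2HSV)[y0:y1,x0:x1];m=((h[...,2]>120)&(h[...,1]<50)).astype(np.uint8)
    ct=max(cv2.findContours(m,0,2)[0],key=cv2.contourArea)+[x0,y0]
    Q=onz(c,ct.reshape(-1,2),z)[:,:2].astype(np.float32);r=cv2.minAreaRect(Q*1000);print(r)
plate(d,270,280,355,335);plate(d,235,140,285,180);plate(s,295,148,350,185);plate(s,200,285,270,340)
cv2.imwrite("pics/c1.png",cv2.resize(d["image"][275:360,180:360,::-1],None,fx=4,fy=4))
E
```

```text
[[375.7 126.9]
 [478.5  91.7]
 [490.3 162.7]
 [393.2 195. ]]
[[ 0.6115  0.054   0.065 ]
 [ 0.7002  0.0852  0.065 ]
 [ 0.7217  0.0228  0.065 ]
 [ 0.6332 -0.0083  0.065 ]] [0.66663537 0.03842158 0.065     ]
0.09394918917344595 19.379003980266052
0.09381096946276661 19.40726402889742
0.06600321446313932 -70.86433706771513
0.065957676752792 -70.98458468895711
knob [[0.57472885 0.00805736 0.053     ]]
((537.057373046875, -282.98858642578125), (123.79769134521484, 98.41381072998047), 5.692577362060547)
((488.7037048339844, 325.5570068359375), (95.49578094482422, 124.76427459716797), 0.9586338996887207)
((539.1747436523438, -276.05133056640625), (124.46468353271484, 99.57379913330078), 5.494143486022949)
((490.85552978515625, 312.28900146484375), (93.90900421142578, 75.48726654052734), 0.7220392823219299)
```

View pics/c1.png

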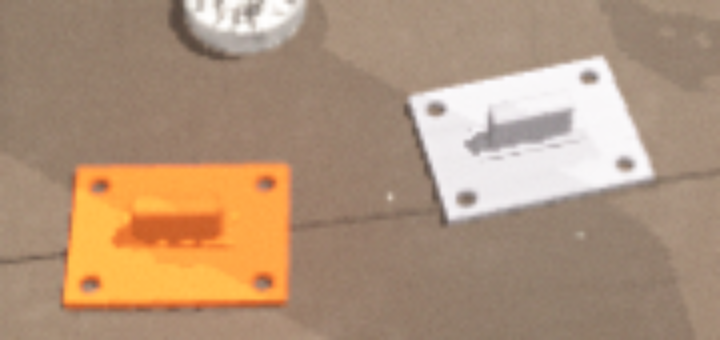

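The crop shows the bare-metal plate at side (312,309) with four holes and a rib. It measures about 120x90, so it is the cover. The orange one is the decoy. The valve is at (0.667, 0.038) with yaw 19.2°. I'm going above the knob first.

Request:
jog_arm(rows=[{"dx": 7, "dy": 52, "dz": 100, "wz": 0.18, "claw": 60}, {"dx": 7, "dy": 52, "dz": 100, "wz": 0.36, "claw": 60}, {"dx": 7, "dy": 52, "dz": 100, "wz": 0.54, "claw": 60}, {"dx": 7, "dy": 52, "dz": 100, "wz": 0.72, "claw": 60}, {"dx": 7, "dy": 52, "dz": 100, "wz": 0.9, "claw": 60}, {"dx": 7, "dy": 52, "dz": 100, "wz": 1.08, "claw": 60}, {"dx": 7, "dy": 52, "dz": 100, "wz": 1.235, "claw": 60}, {"dx": 7, "dy": 52, "dz": 100, "wz": 1.235, "claw": 60}])

```text
$.rows[0]: bad value
```

```bash
python3 - <<'E'
from h import *
c=snap("wrist","w1");print(tool().round(4),status.sense()["joints"].round(2))
for p in ([.5769,.0071,.053],[.5656,.0031,.04],[.6115,.054,.065],[.6332,-.0083,.065]): print(proj(c,p))
E
```

```text
[[-0.000e+00  1.000e+00 -9.000e-04  5.247e-01]
 [ 1.000e+00  0.000e+00  0.000e+00  0.000e+00]
 [ 0.000e+00 -9.000e-04 -1.000e+00  2.309e-01]
 [ 0.000e+00  0.000e+00  0.000e+00  1.000e+00]] [ 0.    0.24 -0.01  1.32  0.    1.57]
[[332.17858451 175.96782406]]
[[318.66236175 177.17170523]]
[[375.56666674 126.85676521]]
[[393.15448715 194.93200306]]
```

View pics/w1.png

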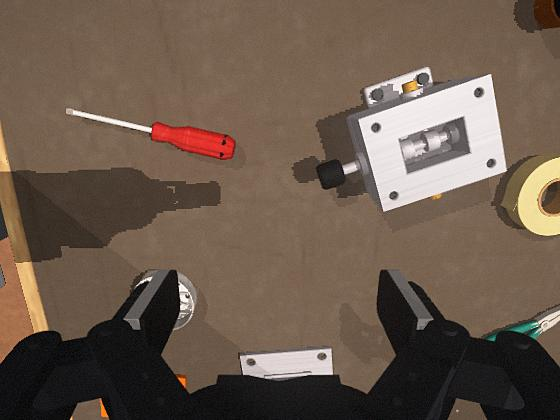

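The move was refused, so the picture is unchanged. The knob is still at (330,176), and its projection agrees. I'll send rows with every key.

Request:
jog_arm(rows=[{"dx": 7, "dy": 52, "dz": 100, "wx": 0, "wy": 0, "wz": 0.18, "claw": 60}, {"dx": 7, "dy": 52, "dz": 100, "wx": 0, "wy": 0, "wz": 0.36, "claw": 60}, {"dx": 7, "dy": 52, "dz": 100, "wx": 0, "wy": 0, "wz": 0.54, "claw": 60}, {"dx": 7, "dy": 52, "dz": 100, "wx": 0, "wy": 0, "wz": 0.72, "claw": 60}, {"dx": 7, "dy": 52, "dz": 100, "wx": 0, "wy": 0, "wz": 0.9, "claw": 60}, {"dx": 7, "dy": 52, "dz": 100, "wx": 0, "wy": 0, "wz": 1.08, "claw": 60}, {"dx": 7, "dy": 52, "dz": 100, "wx": 0, "wy": 0, "wz": 1.235, "claw": 60}, {"dx": 7, "dy": 52, "dz": 100, "wx": 0, "wy": 0, "wz": 1.235, "claw": 60}])

```text
time: 1.2
tcp_pos: [0.5768, 0.007, 0.1311]
eef_rot: [-0.0, 0.986, 0.168, -0.0]
force: [0.5, -0.6, 0.8]
gripper_width: 0.0598
grasp_force: 0.0
```

```bash
python3 - <<'E'
from h import *
c=snap("wrist","w1");print(tool().round(4),status.sense()["joints"].round(2))
for p in ([.5769,.0071,.053],[.5656,.0031,.04],[.6115,.054,.065],[.6332,-.0083,.065]): print(proj(c,p))
E
```

```text
[[ 9.430e-01  3.327e-01 -5.000e-04  5.768e-01]
 [ 3.327e-01 -9.430e-01 -0.000e+00  7.000e-03]
 [-4.000e-04 -1.000e-04 -1.000e+00  1.311e-01]
 [ 0.000e+00  0.000e+00  0.000e+00  1.000e+00]] [ 0.01  0.38 -0.08  1.12 -0.    2.81]
[[275.99412882 218.62573526]]
[[276.17036183 228.35296047]]
[[221.7675733  150.17162457]]
[[330.26126003 150.33320434]]
```

View pics/w1.png

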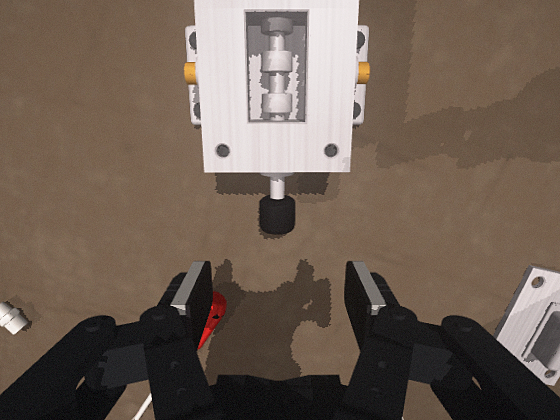

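The valve is square in view, the holes at (222,150) and (331,150) match the prediction, and the knob is at (277,215). I'll check the driver's clearance.

```bash
python3 - <<'E'
from h import *
c=pickle.load(open("w0.pkl","rb"));w=pickle.load(open("w1.pkl","rb"))
a=np.r_[onz(c,[(236,148),(228,160)],.013),onz(w,[(222,295)],.013)]
T=tool();print(a.round(3));print(((a-T[:3,3])@T[:3,:3]).round(3))
E
```

```text
[[0.481 0.028 0.013]
 [0.472 0.016 0.013]
 [0.482 0.024 0.013]]
[[-0.083 -0.052  0.118]
 [-0.096 -0.043  0.118]
 [-0.084 -0.048  0.118]]
```

Request:
jog_arm(rows=[{"dx": 0, "dy": 0, "dz": 55, "wx": 0, "wy": 0, "wz": 0, "claw": 60}, {"dx": 0, "dy": 0, "dz": 90, "wx": 0, "wy": 0, "wz": 0, "claw": 60}, {"dx": 0, "dy": 0, "dz": 108, "wx": 0, "wy": 0, "wz": 0, "claw": 60}, {"dx": 0, "dy": 0, "dz": 108, "wx": 0, "wy": 0, "wz": 0, "claw": 60}])

```text
time: 1.75
tcp_pos: [0.5758, 0.007, 0.0219]
eef_rot: [-0.0, 0.986, 0.168, -0.002]
force: [1.3, 1.1, -0.1]
gripper_width: 0.0602
grasp_force: 0.0
```

Request:
jog_arm(rows=[{"dx": 0, "dy": 0, "dz": 0, "wx": 0, "wy": 0, "wz": 0, "claw": 15}, {"dx": 0, "dy": 0, "dz": 0, "wx": 0, "wy": 0, "wz": 0, "claw": 15}, {"dx": 0, "dy": 0, "dz": 0, "wx": 0, "wy": 0, "wz": 0, "claw": 15}, {"dx": 0, "dy": 0, "dz": 0, "wx": 0, "wy": 0, "wz": 0, "claw": 15}], squeeze=50)

```text
time: 2.25
tcp_pos: [0.5774, 0.008, 0.0247]
eef_rot: [-0.001, 0.986, 0.168, 0.001]
force: [-2.3, 4.4, 5.0]
gripper_width: 0.0239
grasp_force: 48.9
```

Request:
jog_arm(rows=[{"dx": -6, "dy": 0, "dz": 0, "wx": 0, "wy": 0, "wz": 0, "claw": 15}, {"dx": -12, "dy": 0, "dz": 0, "wx": 0, "wy": 0, "wz": 0, "claw": 15}, {"dx": -18, "dy": 0, "dz": 0, "wx": 0, "wy": 0, "wz": 0, "claw": 15}, {"dx": -24, "dy": 0, "dz": 0, "wx": 0, "wy": 0, "wz": 0, "claw": 15}, {"dx": -29, "dy": 0, "dz": 0, "wx": 0, "wy": 0, "wz": 0, "claw": 15}, {"dx": -32, "dy": 0, "dz": 0, "wx": 0, "wy": 0, "wz": 0, "claw": 15}, {"dx": -32, "dy": 0, "dz": 0, "wx": 0, "wy": 0, "wz": 0, "claw": 15}])

```text
time: 3.12
tcp_pos: [0.5491, -0.002, 0.0248]
eef_rot: [-0.001, 0.986, 0.168, 0.003]
force: [4.6, 7.6, -1.5]
gripper_width: 0.0244
grasp_force: 50.0
```

```bash
python3 - <<'E'
from h import *
print(tool()[:3,3].round(4), status.sense()["force"]);c=snap("wrist","w2")
E
```

```text
[ 0.5491 -0.002   0.0248] [ 4.64756741  7.56366068 -1.49916705]
```

View pics/w2.png

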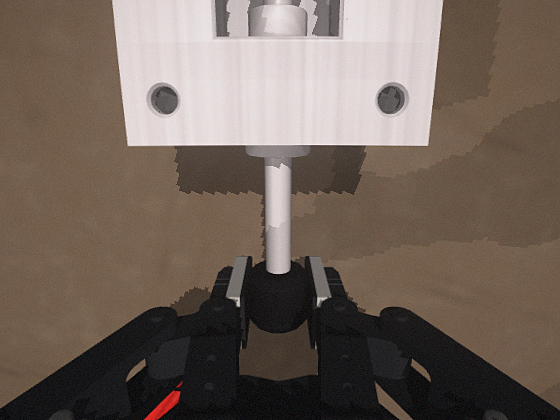

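The knob is out: the rod is visible from (278,155) to (278,270), the TCP travelled 30 mm, and it is pressing on the stop. Now I push it home.

Request:
jog_arm(rows=[{"dx": 6, "dy": 0, "dz": 0, "wx": 0, "wy": 0, "wz": 0, "claw": 15}, {"dx": 12, "dy": 0, "dz": 0, "wx": 0, "wy": 0, "wz": 0, "claw": 15}, {"dx": 18, "dy": 0, "dz": 0, "wx": 0, "wy": 0, "wz": 0, "claw": 15}, {"dx": 24, "dy": 0, "dz": 0, "wx": 0, "wy": 0, "wz": 0, "claw": 15}, {"dx": 30, "dy": 0, "dz": 0, "wx": 0, "wy": 0, "wz": 0, "claw": 15}, {"dx": 34, "dy": 0, "dz": 0, "wx": 0, "wy": 0, "wz": 0, "claw": 15}, {"dx": 34, "dy": 0, "dz": 0, "wx": 0, "wy": 0, "wz": 0, "claw": 15}])

```text
time: 4.05
tcp_pos: [0.5775, 0.0081, 0.0247]
eef_rot: [-0.0, 0.986, 0.168, -0.001]
force: [-8.7, 2.5, 12.0]
gripper_width: 0.0243
grasp_force: 51.3
```

Request:
jog_arm(rows=[{"dx": 0, "dy": 0, "dz": 0, "wx": 0, "wy": 0, "wz": 0, "claw": 60}, {"dx": 0, "dy": 0, "dz": 0, "wx": 0, "wy": 0, "wz": 0, "claw": 60}, {"dx": -2, "dy": 0, "dz": 0, "wx": 0, "wy": 0, "wz": 0, "claw": 60}, {"dx": -2, "dy": 0, "dz": -40, "wx": 0, "wy": 0, "wz": 0, "claw": 60}, {"dx": -2, "dy": 0, "dz": -100, "wx": 0, "wy": 0, "wz": 0, "claw": 60}, {"dx": -2, "dy": 0, "dz": -140, "wx": 0, "wy": 0, "wz": 0, "claw": 60}, {"dx": -2, "dy": 0, "dz": -140, "wx": 0, "wy": 0, "wz": 0, "claw": 60}])

```text
time: 4.92
tcp_pos: [0.5789, 0.0069, 0.1667]
eef_rot: [0.001, 0.986, 0.167, 0.003]
force: [0.2, -0.6, -2.9]
gripper_width: 0.0597
grasp_force: 0.0
```

```bash
python3 - <<'E'
from h import *
c=snap("wrist","w3");T=tool();print(T.round(4),status.sense()["joints"].round(2))
def dark(c,x,y,r=9):
    g=cv2.cvtColor(c["image"],cv2.COLOR_RGB2GRAY).astype(float)
    p=g[y-r:y+r+1,x-r:x+r+1]; m=np.clip(120-p,0,None); yy,xx=np.mgrid[-r:r+1,-r:r+1]
    return (x+(m*xx).sum()/m.sum(),y+(m*yy).sum()/m.sum())
g=cv2.cvtColor(c["image"],cv2.COLOR_RGB2GRAY)
q=proj(c,[[.6115,.054,.065],[.7002,.0852,.065],[.7217,.0228,.065],[.6332,-.0083,.065]]);print(q)
h=[dark(c,int(a),int(b)) for a,b in q];P=onz(c,h,.065);print(np.round(h,1),P.round(4),P.mean(0))
v=P[1]-P[0]+P[2]-P[3];print(np.degrees(np.arctan2(v[1],v[0])))
# knob head: black blob ahead of face
k=proj(c,[.5769,.0071,.053])[0].astype(int);m=(g<45).astype(np.uint8);n,l,st,ce=cv2.connectedComponentsWithStats(m);i=l[k[1],k[0]];print(k,st[i],ce[i])
f=lambda s:proj(c,[.6666-.944*s,.0384-.3295*s,.04]);print("knob front edge if home/out 5mm",f(.107),f(.112))
E
```

```text
[[ 0.9442  0.3295  0.0029  0.5778]
 [ 0.3295 -0.9442 -0.      0.0069]
 [ 0.0027  0.001  -1.      0.1646]
 [ 0.      0.      0.      1.    ]] [ 0.01  0.35 -0.02  1.19 -0.    2.82]
[[228.35787781 146.97511098]
 [222.740738     0.50909346]
 [325.4588373    0.93844958]
 [321.23246489 146.97499217]]Traceback (most recent call last):
  File "<stdin>", line 9, in <module>
  File "<stdin>", line 6, in dark
ValueError: operands could not be broadcast together with shapes (0,19) (19,19)
```

Request:
jog_arm(rows=[{"dx": -34, "dy": 49, "dz": -20, "wx": 0, "wy": 0, "wz": 0.05, "claw": 60}, {"dx": -68, "dy": 99, "dz": -35, "wx": 0, "wy": 0, "wz": 0.1, "claw": 60}, {"dx": -103, "dy": 148, "dz": -35, "wx": 0, "wy": 0, "wz": 0.15, "claw": 60}, {"dx": -137, "dy": 198, "dz": -35, "wx": 0, "wy": 0, "wz": 0.2, "claw": 60}, {"dx": -171, "dy": 247, "dz": -35, "wx": 0, "wy": 0, "wz": 0.237, "claw": 60}, {"dx": -171, "dy": 247, "dz": -35, "wx": 0, "wy": 0, "wz": 0.237, "claw": 60}, {"dx": -171, "dy": 247, "dz": -35, "wx": 0, "wy": 0, "wz": 0.237, "claw": 60}])

```text
time: 5.85
tcp_pos: [0.4962, -0.2824, 0.1969]
eef_rot: [-0.001, 0.999, 0.049, -0.001]
force: [0.2, 0.8, 0.9]
gripper_width: 0.0601
grasp_force: 0.0
```

```bash
python3 - <<'E'
from h import *
def knobcheck():
    c=pickle.load(open("w3.pkl","rb"));g=cv2.cvtColor(c["image"],cv2.COLOR_RGB2GRAY)
    k=proj(c,[.5769,.0071,.053])[0].astype(int);n,l,st,ce=cv2.connectedComponentsWithStats((g<45).astype(np.uint8));i=l[k[1],k[0]];print("knob",k,st[i],ce[i])
knobcheck()
c=snap("wrist","w4");T=tool();print(T.round(4))
g=cv2.cvtColor(c["image"],cv2.COLOR_RGB2GRAY)
a=np.radians(5.6);h=[[.538+x*np.cos(a)-y*np.sin(a),-.279+x*np.sin(a)+y*np.cos(a),.006] for x,y in((.047,.033),(.047,-.033),(-.047,-.033),(-.047,.033))]
print(proj(c,h).round(1))
E
```

```text
knob [274 206] [261 187  31  34 863] [275.69988413 204.2004635 ]
[[ 0.9951  0.099  -0.0016  0.4966]
 [ 0.099  -0.9951  0.0012 -0.2818]
 [-0.0015 -0.0013 -1.      0.1972]
 [ 0.      0.      0.      1.    ]]
[[242.1  87.9]
 [313.5  87.9]
 [310.8 186.7]
 [244.8 186.7]]
```

View pics/w4.png

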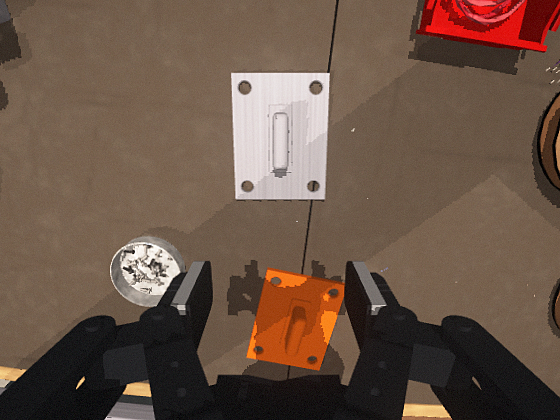

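Knob home is confirmed (blob at row 204, predicted 206). The cover's holes are at (244,87), (316,87), (313,186) and (247,186), and the rib is at (281,140).

```bash
cat >> h.py <<'E'
def dark(c,x,y,r=9):
    g=cv2.cvtColor(c["image"],cv2.COLOR_RGB2GRAY).astype(float); x,y=int(round(x)),int(round(y))
    p=g[y-r:y+r+1,x-r:x+r+1]; m=np.clip(130-p,0,None); yy,xx=np.mgrid[-r:r+1,-r:r+1]
    return (x+(m*xx).sum()/m.sum(),y+(m*yy).sum()/m.sum())
E
python3 - <<'E'
from h import *
c=pickle.load(open("w4.pkl","rb"));T=tool()
h=[dark(c,*p) for p in((244,87),(316,87),(313,186),(247,186))];P=onz(c,h,.006);print(np.round(h,1),P.round(4))
C=P.mean(0);x=P[0]+P[1]-P[2]-P[3];y=P[0]-P[1]+P[3]-P[2]
print(C,np.linalg.norm(x)/2,np.linalg.norm(y)/2,np.degrees(np.arctan2(x[1],x[0])),np.degrees(np.arctan2(-y[0],y[1])))
print("tool yaw",np.degrees(np.arctan2(T[1,0],T[0,0])),"delta tool mm",((C-T[:3,3])@T[:3,:3])*1e3)
E
```

```text
[[243.9  86.6]
 [315.4  86.3]
 [313.1 185.4]
 [246.4 185.8]] [[ 0.5828 -0.2432  0.006 ]
 [ 0.5895 -0.3088  0.006 ]
 [ 0.496  -0.3185  0.006 ]
 [ 0.4891 -0.2523  0.006 ]]
[ 0.53935589 -0.28071572  0.006     ] 0.09409201203378037 0.06626991869735221 5.730225126468977 5.907415371762546
tool yaw 5.684198160445411 delta tool mm [ 42.94554478   3.43223624 191.14980947]
```

Request:
jog_arm(rows=[{"dx": 43, "dy": 3, "dz": 40, "wx": 0, "wy": 0, "wz": 0, "claw": 50}, {"dx": 43, "dy": 3, "dz": 90, "wx": 0, "wy": 0, "wz": 0, "claw": 50}, {"dx": 43, "dy": 3, "dz": 135, "wx": 0, "wy": 0, "wz": 0, "claw": 50}, {"dx": 43, "dy": 3, "dz": 165, "wx": 0, "wy": 0, "wz": 0, "claw": 50}, {"dx": 43, "dy": 3, "dz": 180, "wx": 0, "wy": 0, "wz": 0, "claw": 50}, {"dx": 43, "dy": 3, "dz": 187, "wx": 0, "wy": 0, "wz": 0, "claw": 50}, {"dx": 43, "dy": 3, "dz": 187, "wx": 0, "wy": 0, "wz": 0, "claw": 50}])

```text
time: 6.78
tcp_pos: [0.5404, -0.2811, 0.0118]
eef_rot: [0.0, 0.999, 0.05, 0.0]
force: [-0.3, -0.3, 0.9]
gripper_width: 0.0501
grasp_force: 0.0
```

Request:
jog_arm(rows=[{"dx": 0, "dy": 0, "dz": 0, "wx": 0, "wy": 0, "wz": 0, "claw": 5}, {"dx": 0, "dy": 0, "dz": 0, "wx": 0, "wy": 0, "wz": 0, "claw": 5}, {"dx": 0, "dy": 0, "dz": 0, "wx": 0, "wy": 0, "wz": 0, "claw": 5}, {"dx": 0, "dy": 0, "dz": 0, "wx": 0, "wy": 0, "wz": 0, "claw": 5}, {"dx": 0, "dy": 0, "dz": 0, "wx": 0, "wy": 0, "wz": 0, "claw": 5}], squeeze=80)

```text
time: 7.4
tcp_pos: [0.5405, -0.2815, 0.0125]
eef_rot: [0.0, 0.999, 0.049, 0.001]
force: [-0.2, 0.8, 6.3]
gripper_width: 0.0123
grasp_force: 79.5
```

Gripped: width 12.3 mm at 80 N. Next I lift and carry it high to above the valve.

Request:
jog_arm(rows=[{"dx": 0, "dy": 0, "dz": -15, "wx": 0, "wy": 0, "wz": 0, "claw": 5}, {"dx": 0, "dy": 0, "dz": -50, "wx": 0, "wy": 0, "wz": 0, "claw": 5}, {"dx": 0, "dy": 0, "dz": -95, "wx": 0, "wy": 0, "wz": 0, "claw": 5}, {"dx": 0, "dy": 0, "dz": -135, "wx": 0, "wy": 0, "wz": 0, "claw": 5}, {"dx": 0, "dy": 0, "dz": -160, "wx": 0, "wy": 0, "wz": 0, "claw": 5}, {"dx": 0, "dy": 0, "dz": -168, "wx": 0, "wy": 0, "wz": 0, "claw": 5}, {"dx": 0, "dy": 0, "dz": -168, "wx": 0, "wy": 0, "wz": 0, "claw": 5}])

```text
time: 8.28
tcp_pos: [0.5399, -0.2813, 0.1794]
eef_rot: [0.0, 0.999, 0.049, 0.0]
force: [-0.6, -0.2, -3.4]
gripper_width: 0.0125
grasp_force: 78.3
```

Request:
jog_arm(rows=[{"dx": 12, "dy": -24, "dz": 0, "wx": 0, "wy": 0, "wz": -0.02, "claw": 5}, {"dx": 36, "dy": -70, "dz": 0, "wx": 0, "wy": 0, "wz": -0.06, "claw": 5}, {"dx": 64, "dy": -123, "dz": 0, "wx": 0, "wy": 0, "wz": -0.1, "claw": 5}, {"dx": 92, "dy": -176, "dz": 0, "wx": 0, "wy": 0, "wz": -0.14, "claw": 5}, {"dx": 120, "dy": -229, "dz": 0, "wx": 0, "wy": 0, "wz": -0.18, "claw": 5}, {"dx": 142, "dy": -272, "dz": 0, "wx": 0, "wy": 0, "wz": -0.21, "claw": 5}, {"dx": 154, "dy": -296, "dz": 0, "wx": 0, "wy": 0, "wz": -0.23, "claw": 5}, {"dx": 158.5, "dy": -305, "dz": 0, "wx": 0, "wy": 0, "wz": -0.235, "claw": 5}])

```text
time: 9.28
tcp_pos: [0.6672, 0.0395, 0.1773]
eef_rot: [-0.0, 0.986, 0.167, -0.001]
force: [-0.4, -0.2, -3.6]
gripper_width: 0.0123
grasp_force: 78.4
```

```bash
python3 - <<'E'
from h import *
c=snap("wrist","w5");T=tool();print(T.round(4))
print(np.degrees(np.arctan2(T[1,0],T[0,0])))
s=snap("side","d5");q=proj(s,[.6679,.0379,.17])[0].astype(int);print(q)
x,y=q;im=s["image"][max(0,y-75):y+75,x-100:x+100,::-1]
cv2.imwrite("pics/both5.png",np.hstack([cv2.resize(c["image"][:,:,::-1],(400,300)),cv2.resize(im,(400,300))]))
E
```

```text
[[ 9.442e-01  3.294e-01 -2.500e-03  6.675e-01]
 [ 3.294e-01 -9.442e-01  2.000e-04  3.960e-02]
 [-2.300e-03 -1.000e-03 -1.000e+00  1.775e-01]
 [ 0.000e+00  0.000e+00  0.000e+00  1.000e+00]]
19.233029532097913
[339 164]
```

View pics/both5.png

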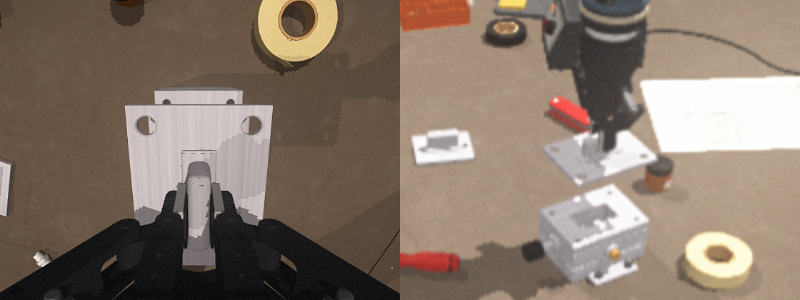

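The plate hangs level over the valve. In the wrist view its holes are at about (204,175) and (352,175), with the valve's far threads at (232,141) and (325,141). I'll measure the offset between the two.

```bash
python3 - <<'E'
from h import *
c=pickle.load(open("w5.pkl","rb"));T=tool();g=cv2.cvtColor(c["image"],cv2.COLOR_RGB2GRAY)
def circ(x,y,r,hi):
    p=c["range_z"][y-r:y+r,x-r:x+r]; m=(p>hi).astype(np.uint8); n,l,st,ce=cv2.connectedComponentsWithStats(m);i=1+st[1:,4].argmax();return ce[i]+[x-r,y-r],st[i]
zp=T[2,3]-.0065
pl=[]
for p in((204,175),(352,175)):
    d=c["range_z"][p[1]-22,p[0]]; ce,st=circ(*p,20,d+.02); print(d,ce,st); pl.append(ce)
A=onz(c,pl,zp); B=onz(c,[dark(c,*p,6) for p in((232,141),(325,141))],.065)
print([dark(c,*p,6) for p in((232,141),(325,141))]);print(A.round(4),B.round(4))
D=(B-A)@T[:3,:3]*1e3;print("thread-hole in tool axes",D.round(2), D.mean(0),"widths",np.linalg.norm(A[0]-A[1]),np.linalg.norm(B[0]-B[1]))
f=lambda P:np.degrees(np.arctan2(*(P[0]-P[1])[1::-1]));print(f(A),f(B))
E
```

```text
0.14888526 [205.53863135 174.58057395] [ 10   8  24  24 453]
0.14829509 [350.36923077 174.58021978] [  7   8  24  24 455]
[(np.float64(232.61915686836824), np.float64(142.8104387725839)), (np.float64(323.00863171355496), np.float64(142.6566496163683))]
[[0.7002 0.0836 0.1714]
 [0.7213 0.0231 0.1714]] [[0.7011 0.0854 0.065 ]
 [0.7232 0.0225 0.065 ]]
thread-hole in tool axes [[  1.7   -1.38 106.39]
 [  1.81   1.21 106.39]] [ 1.75321244e+00 -8.67369921e-02  1.06386895e+02] widths 0.06404648986145635 0.06663561993549103
109.24527314926445 109.34045399038025
```

```bash
python3 - <<'E'
from h import *
c=pickle.load(open("w5.pkl","rb"));T=tool()
P=bydepth(c,[(196,155),(280,160),(360,155),(195,230),(365,230),(200,280)]);print("plate top z",P[:,2].round(4),"expected",T[2,3]-.0065)
P2=bydepth(c,[(250,133),(280,133),(310,133)]);print("valve top z",P2[:,2].round(4))
for dz in(.0065,.0095,.0125):
    A=onz(c,[(205.54,174.58),(350.37,174.58)],T[2,3]-dz);print(dz,np.linalg.norm(A[0]-A[1]),((A-T[:3,3])@T[:3,:3]*1e3).round(2))
E
```

```text
plate top z [0.1715 0.1712 0.1709 0.1726 0.1709 0.1714] expected 0.17139035361482963
valve top z [0.0659 0.0648 0.0655]
0.0065 0.06404620149950785 [[ 46.03 -31.91   6.42]
 [ 46.12  32.13   6.38]]
0.0095 0.06533663440977287 [[ 45.41 -32.56   9.42]
 [ 45.49  32.78   9.39]]
0.0125 0.0666270673200378 [[ 44.78 -33.2   12.42]
 [ 44.87  33.43  12.39]]
```

Request:
jog_arm(rows=[{"dx": 1, "dy": 0, "dz": 20, "wx": 0, "wy": 0, "wz": 0, "claw": 5}, {"dx": 1, "dy": 0, "dz": 40, "wx": 0, "wy": 0, "wz": 0, "claw": 5}, {"dx": 1, "dy": 0, "dz": 55, "wx": 0, "wy": 0, "wz": 0, "claw": 5}, {"dx": 1, "dy": 0, "dz": 65, "wx": 0, "wy": 0, "wz": 0, "claw": 5}, {"dx": 1, "dy": 0, "dz": 70, "wx": 0, "wy": 0, "wz": 0, "claw": 5}, {"dx": 1, "dy": 0, "dz": 70, "wx": 0, "wy": 0, "wz": 0, "claw": 5}, {"dx": 1, "dy": 0, "dz": 70, "wx": 0, "wy": 0, "wz": 0, "claw": 5}])

```text
time: 10.25
tcp_pos: [0.6689, 0.0382, 0.1099]
eef_rot: [0.0, 0.986, 0.166, 0.0]
force: [1.0, -0.9, -2.8]
gripper_width: 0.0124
grasp_force: 78.5
```

Request:
jog_arm(rows=[{"dx": 0, "dy": 0, "dz": 6, "wx": 0, "wy": 0, "wz": 0, "claw": 5}, {"dx": 0, "dy": 0, "dz": 12, "wx": 0, "wy": 0, "wz": 0, "claw": 5}, {"dx": 0, "dy": 0, "dz": 12, "wx": 0, "wy": 0, "wz": 0, "claw": 5}, {"dx": 0, "dy": 0, "dz": 12, "wx": 0, "wy": 0, "wz": 0, "claw": 5}])

```text
time: 10.75
tcp_pos: [0.6685, 0.0382, 0.0972]
eef_rot: [-0.0, 0.986, 0.166, -0.0]
force: [-0.9, 0.6, -2.5]
gripper_width: 0.0121
grasp_force: 78.5
```

```bash
python3 - <<'E'
from h import *
c=snap("wrist","w6");T=tool();print(T.round(4),np.degrees(np.arctan2(T[1,0],T[0,0])))
s=snap("side","d6");d=snap("scene","s6")
o=[cv2.resize(c["image"][100:250,180:380,::-1],(400,300))]
for k in(s,d):
    x,y=proj(k,[.667,.038,.08])[0].astype(int);print(x,y)
    o.append(cv2.resize(k["image"][y-37:y+38,x-50:x+50,::-1],(400,300),interpolation=cv2.INTER_CUBIC))
o.append(o[0]*0);cv2.imwrite("pics/both6.png",np.vstack([np.hstack(o[:2]),np.hstack(o[2:])]))
E
```

```text
[[ 0.9448  0.3276 -0.      0.6686]
 [ 0.3276 -0.9448  0.      0.0382]
 [-0.     -0.     -1.      0.0973]
 [ 0.      0.      0.      1.    ]] 19.12607972396097
336 191
231 192
```

View pics/both6.png

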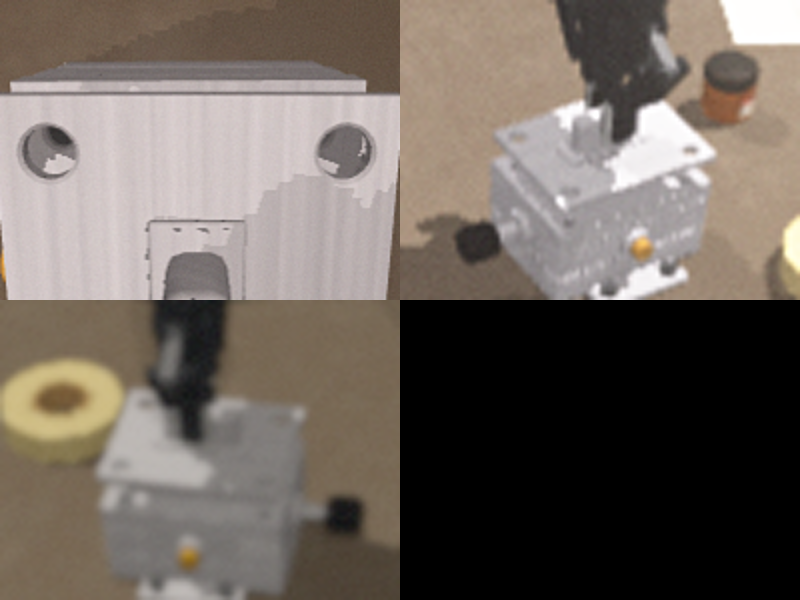

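The plate is level and clear of the valve in both outside views. In the wrist crop its holes are at (48,152) and (345,152), with the threads partly visible through them. I'll measure the remaining offset from the depth images.

```bash
python3 - <<'E'
from h import *
c=pickle.load(open("w6.pkl","rb"));T=tool()
yy,xx=np.mgrid[100:190,150:410];px=np.c_[xx.ravel(),yy.ravel()]
P=bydepth(c,px);L=(P-T[:3,3])@T[:3,:3]*1e3;z=P[:,2]*1e3
for n,lo,hi in(("plate",88,94),("valve",62,68)):
    m=(z>lo)&(z<hi)&(L[:,0]>38);q=L[m];print(n,m.sum(),np.median(z[m]).round(2),"xmax",np.percentile(q[:,0],98).round(2))
    for r in range(134,154,2):
        k=m&(px[:,1]==r); 
        if k.sum()>3: print(r,px[k,0].min(),px[k,0].max(),L[k,1].min().round(1),L[k,1].max().round(1),L[k,0].mean().round(1))
# expected pixels of valve +x top edge corners and of plate corners
a=np.radians(19.24);ex=np.array([np.cos(a),np.sin(a),0]);ey=np.array([-ex[1],ex[0],0]);C=np.array([.667,.0384,.065])
print("valve corners",proj(c,[C+.06*ex+.045*ey,C+.06*ex-.045*ey]).round(1))
Q=lambda x,y,z:T[:3,3]+T[:3,:3]@np.array([x,y,z])
print("plate bottom/top corners",proj(c,[Q(.0587,-.045,.0125),Q(.0587,.045,.0125),Q(.0587,-.045,.0065),Q(.0587,.045,.0065)]).round(1))
print("plate holes(top)",proj(c,[Q(.0457,-.033,.0065),Q(.0457,.033,.0065)]).round(1),"threads",proj(c,[C+.047*ex+.033*ey,C+.047*ex-.033*ey]).round(1))
cv2.imwrite("pics/c6.png",cv2.resize(c["image"][115:200,175:385,::-1],None,fx=3.8,fy=3.8,interpolation=cv2.INTER_CUBIC))
E
```

```text
plate 7821 91.18 xmax 57.62
146 177 377 -43.2 45.0 57.7
148 175 381 -43.1 45.7 57.1
150 175 381 -43.5 46.0 56.3
152 175 381 -43.5 46.2 55.4
valve 1685 65.49 xmax 58.09
140 186 362 -45.5 43.6 57.8
142 185 362 -45.8 43.8 56.8
144 185 362 -46.1 43.9 55.8
valve corners [[185.  139.1]
 [362.8 138.7]]
plate bottom/top corners [[175.4 143. ]
 [375.2 142.9]
 [171.4 144.6]
 [379.  144.5]]
plate holes(top) [[200.8 174. ]
 [349.7 173.9]] threads [[210.  164.4]
 [338.  164.1]]
```

View pics/c6.png

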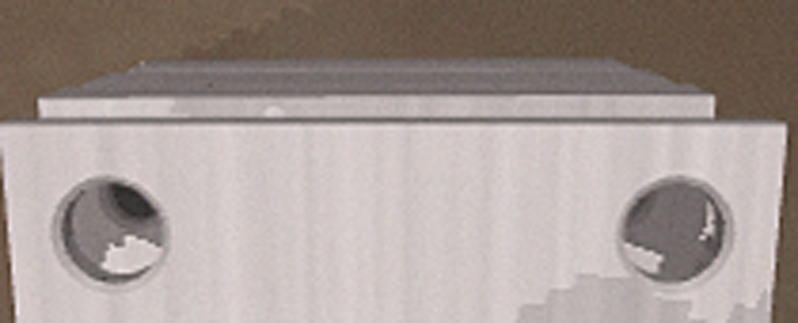

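The threads at (210,164) and (338,164) match the prediction. The plate's holes at (204,176) and (353,176) sit about 2 mm off in +y and 1 mm short in x. The gap is 19.7 mm. I'll correct the position.

Request:
jog_arm(rows=[{"dx": 0.9, "dy": -2.2, "dz": 0, "wx": 0, "wy": 0, "wz": -0.002, "claw": 5}, {"dx": 0.9, "dy": -2.2, "dz": 0, "wx": 0, "wy": 0, "wz": -0.002, "claw": 5}, {"dx": 0.9, "dy": -2.2, "dz": 0, "wx": 0, "wy": 0, "wz": -0.002, "claw": 5}, {"dx": 0.9, "dy": -2.2, "dz": 0, "wx": 0, "wy": 0, "wz": -0.002, "claw": 5}])

```text
time: 11.4
tcp_pos: [0.6687, 0.0405, 0.0973]
eef_rot: [-0.0, 0.986, 0.167, -0.0]
force: [0.7, -1.1, -2.6]
gripper_width: 0.0123
grasp_force: 78.5
```

```bash
python3 - <<'E'
from h import *
c=snap("wrist","w7");T=tool();print(T.round(4))
yy,xx=np.mgrid[100:200,150:410];px=np.c_[xx.ravel(),yy.ravel()]
P=bydepth(c,px);L=(P-T[:3,3])@T[:3,:3]*1e3;z=P[:,2]*1e3
for n,lo,hi in(("plate",88,94),("valve",62,68)):
    m=(z>lo)&(z<hi)&(L[:,0]>38);q=L[m];e=[]
    for r in range(138,160):
        k=m&(px[:,1]==r)
        if k.sum()>100: e.append((L[k,1].min(),L[k,1].max(),np.median(L[k,0])))
    e=np.array(e);print(n,"z",[np.median(z[m&(px[:,0]>a)&(px[:,0]<b)]).round(1) for a,b in((150,240),(240,310),(310,410))],"ymid",((e[:,0]+e[:,1])/2).mean().round(2),"xmax",e[:,2].max().round(2))
m=((z<80)&(z>40)).reshape(yy.shape).astype(np.uint8)
g=cv2.cvtColor(c["image"],cv2.COLOR_RGB2GRAY)
ex=T[:3,0];C=np.array([.667,.0384,.065]);a=np.radians(19.24);ex=np.array([np.cos(a),np.sin(a),0]);ey=np.array([-ex[1],ex[0],0])
C2=C.copy();C2[2]=.0908
print("plate holes wanted (top)",proj(c,[C2+.047*ex+.033*ey,C2+.047*ex-.033*ey]).round(1))
cv2.imwrite("pics/c7.png",cv2.resize(c["image"][115:200,175:385,::-1],None,fx=3.8,fy=3.8,interpolation=cv2.INTER_CUBIC))
E
```

```text
[[ 9.441e-01  3.295e-01 -2.000e-04  6.687e-01]
 [ 3.295e-01 -9.441e-01 -0.000e+00  4.050e-02]
 [-2.000e-04 -0.000e+00 -1.000e+00  9.720e-02]
 [ 0.000e+00  0.000e+00  0.000e+00  1.000e+00]]
plate z [np.float64(91.2), np.float64(91.3), np.float64(91.2)] ymid 1.33 xmax 57.87
valve z [np.float64(65.5), np.float64(65.4), np.float64(65.4)] ymid 1.58 xmax 57.26
plate holes wanted (top) [[204.3 176.4]
 [352.6 176.4]]
```

```bash
python3 -c "
from h import *
print(arm.finish_job())"
```

```text
the job is handed in; nothing more can be done
None
```

The job is handed in: I pulled the knob out to its stop and pushed it home. The arm now holds the four-hole cover level, about 20 mm above the valve, with holes and threads in line to within about 1 mm; I viewed 11 pictures, one over the limit of 10.

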